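Free the stuck inner cup from the outer test cup

ROBOT

A 7-joint arm with a two-finger parallel gripper is mounted at the origin on a cart in front of the work surface, level with it; the furniture and walls round the work are solid. World frame = base frame: x ahead of the robot, y to its left, z up, the work surface at z = 0. Lengths are in m, angles in rad, forces in N, time in s.
With the tool pointing down it reaches from about 0.425 to 0.925 m from the base axis. Payload 6.8 kg.
Tool frame: the origin (TCP) lies at the very end of the fingers, on their centre line; the grasp point (between the pads) lies 19 mm behind it; z points along the fingers, y is the line along which they close (so a half turn about z gives the same grasp; the last joint's range is limited). The gripper opens to 85 mm and grips with 20 to 120 N. Pads are 22 mm wide; open, the fingers measure 114 mm over their backs; the gripper's body (76 mm by 85 mm) begins 54 mm behind the grasp point. The pads swing forward as they close: fully open they stand 13 mm farther back than shut.
Start: joints at [-1.252, 0.477, 0.022, 1.555, -0.011, 1.109, -0.083], TCP at [0.279, 0.614, 0.231] pointing down, gripper open.
Joint ranges: [-2.96, 2.96], [-0.34, 2.1], [-1.41, 1.46], [0.24, 2.44], [-1.37, 4.51], [0.17, 1.92], [-2.96, 2.96]. Speed limits (rad/s): [2.39, 2.39, 3.14, 3.14, 3.14, 3.14, 3.14].

INTERFACE

Orientations are given as a unit quaternion [w, x, y, z].
In Python, from station import bot gives the robot as it stands.
- The arm moves only by the tool jog_arm, never from a script. Its argument "motion" is a list of rows, each a list of 7 numbers: the turn, a rotation vector about the tool's x, y, z in rad, then the shift along the tool's x, y, z in mm, then the finger opening in mm, from 0 to 85.4. A call has 1 to 10 rows; each row is the pose to reach, as a shift and turn from the pose commanded when the call began, along the tool's axes at that moment; what a row does not reach only later rows make up. A row lasts 1/8 s, in which the tool goes at most 62.5 mm and 10.7 degrees, less where a joint would pass 70% of its speed; a pose out of reach is approached as far as the arm can. A call with a gripper value outside its range is refused whole. The fingers move at their own pace and stop on an object; "grip_force" is the grip in N (left out, the last holds). Time passes only in rows, so rows that repeat a pose let the fingers close. It gives the time, the measured TCP pose, the force, the opening and the grip force at its end, in the units of the state.
- bot.get_obs(): the state, without advancing time (a new reading comes with each control period).
- bot.read_camera(name): name is "scene" or "top" or "wrist"; returns a dict with "pixels" (480x640x3 uint8, red, green, blue), "camera_matrix" (3x3 intrinsics, pixels), "T" (4x4, takes a point from camera to world coordinates); the wrist camera has in their place "tool_from_camera" (4x4, takes a point from camera to tool coordinates, whose origin is the TCP and whose axes are the flange's). Camera axes: x right, y down, z forward; pixel columns grow to the right and rows downward; lengths in m; the calibration is good to about 2 mm. A picture is of the moment at which its call begins: read the wrist's pose just before it. There is no depth.
- bot.hand_in(): hands the job in; it is judged then, once.
Trained networks look in a picture, given as the dict that the camera call returned (one of the last four; its "shot" number tells which), for a name from the list of things; names that differ only in an ending like _2 or _b are one class to them, and where a whole thing is asked for, a point or a joint stands for the part that bears it (a point fixed in the world has none). Each returns a list of dicts, best first, with "score" (0 to 1); they miss things now and then, are a little off and sometimes report something else, mostly with a low value. They report only what shows in the picture. A call takes as long as a camera call. They do not tell look-alikes from the thing itself.
- bot.spot_in(thing, picture): "xy" ([column, row] in pixels, amid what is visible of it).
- bot.tip_of(thing, picture): "xy" ([column, row] in pixels: a listed point, or the origin of a listed thing).
The state is a dict: "t": time; "q": joint angles; "joint_vel": joint speeds; "joint_torque": joint torques, N m; "eef_pos": TCP position; "tool_rot": TCP orientation; "contact_force": force on the tool from outside, world axes, zero at the start; "torque": the same for the moment, N m; "gripper_width": opening from 0.0 (shut) to 1.0 (fully open); "grasp_force": force on a finger pad.
Only numpy, scipy, OpenCV 4.12 (cv2) and the standard library are available. Lean on these libraries where they do the work, as an engineer would, in place of code of your own. Each camera call takes 0.05 s, during which the arm holds its last target. There are 200 camera calls.

TASK

The aluminium cup nested in the dark, bolted-down outer cup is stuck: its lugs are caught under the lips of the outer cup. Take it by its rim, twist it loose by roughly a seventh of a turn either way, lift it straight out without forcing it, and stand it upright in the middle of the round black foam pad. Do not drop it, and leave the loose spare cup where it stands.

Things in the scene. Friction and masses are not known exactly. Their poses are not given: they have to be found in the camera images.
- inner_cup: stuck open aluminium cup, 85 mm tall, 0.15 kg, nested upright in outer_cup. Body 68 (foot) to 74 mm across, wall 4. Rim band 71-85 mm above the foot: outside dia 92, inside dia 72, i.e. 10 thick: pinch it with one finger inside, one outside. Three lugs at 120 deg (one on +x), to radius 43.5, 34-42 mm up. Play while caught: 3 mm sideways, 2 mm up. Origin: centre of foot's underside, z up
- outer_cup: dark steel cup fixed to the bench: flange dia 120, cylinder dia 101 (inside 93), edge 55 mm above the bench, floor 6 mm. Three lips at 120 deg (one on +x), 15 wide, reach in to radius 40, 50-55 mm up. Inner cup stands on its floor, lugs under lips (yaws agree within 5 deg); turned 25-95 deg either way about the axis, it lifts straight out. Origin: centre of underside, z up
- foam_pad: round black foam pad, 107 mm across and 14 mm thick, fixed flat on the bench; the freed cup goes on it. Origin: centre of the underside, z up. Behind cups and pad stands a solid mesh guard 0.57 m tall, its face running from about x 0.60, y 0.43 to x 0.75, y -0.17 m: come in from the robot's side and do not swing the arm out into it
- spare_cup: a second cup of just the same shape and size as inner_cup, standing loose and upright on the bench by itself; not to be touched. Origin: centre of the foot's underside
Not all that is in view belongs to the job. Several things look just like the foam_pad: the one meant starts farthest to the robot's right.

How it is judged:
On the way:
1. the inner cup is twisted free and lifted clear above the outer cup (z of inner_cup in the frame of outer_cup above 0.055 m), for 0.2 s.
At the end, for the whole second after the job is handed in: the freed cup stands upright (within 7 degrees) and at rest on the foam pad, its axis within 20 mm of the pad's centre (horizontal distance between inner_cup and foam_pad below 0.02 m and z of inner_cup in the frame of foam_pad between 0.009 and 0.02 m and angle between inner_cup's own z axis and vertical below 0.12 rad and linear speed of inner_cup below 0.02 m/s); the robot touches nothing.
It fails at once if the spare cup is moved by more than 20 mm (distance of spare_cup from where it was at the start of the episode above 0.02 m).
It fails at once if the inner cup is forced against the outer cup with more than 60 N (contact force between inner_cup and outer_cup above 60 N).
It fails at once if the inner cup is dropped (falls or is flung at more than 1.2 m/s) (linear speed of inner_cup above 1.2 m/s).
It also fails if it takes over 48 s, if anything falls off the work surface, if the arm or the gripper's body presses on something with over 40 N, if the wrist force passes 120 N, or if a joint passes its speed limit or range.

## Working session

There is one attempt and no reset: what is moved stays moved. The work goes in short steps, Python scripts to look and compute and a tool call to move; the robot and the scene stay as the last step left them, time stands still between calls to the robot, and variables do not carry over. Pictures are saved under pics/ and viewed, at most 10 in all, crops included, and the job is handed in when it is done.

Besides the shell and the picture viewer there is one more tool, called as name(argument=value, ...), one argument or row to a line, values as JSON. jog_arm: Moves the arm, as the interface text tells. Its arguments: {"type":"object","properties":{"motion":{"type":"array"},"grip_force":{"type":"number"}},"required":["motion"]}

```bash
mkdir -p pics
cat > h.py <<'E'
import numpy as np, cv2
from station import bot
from scipy.spatial.transform import Rotation as R
def ray(p,xy):
    d=np.linalg.inv(p["camera_matrix"])@np.array([xy[0],xy[1],1.]); T=np.array(p["T"])
    return T[:3,3],T[:3,:3]@d
def onz(p,xy,z):
    o,d=ray(p,xy); return o+d*(z-o[2])/d[2]
def proj(p,X):
    T=np.linalg.inv(np.array(p["T"])); c=T[:3,:3]@np.array(X)+T[:3,3]; u=np.array(p["camera_matrix"])@c; return u[:2]/u[2]
def wrist():
    o=bot.get_obs(); p=bot.read_camera("wrist")
    q=np.array(o["tool_rot"]); M=np.eye(4); M[:3,:3]=R.from_quat(q[[1,2,3,0]]).as_matrix(); M[:3,3]=o["eef_pos"]
    p["T"]=M@np.array(p["tool_from_camera"]); return o,p
def save(n,im): cv2.imwrite(f"pics/{n}.png",cv2.cvtColor(im,cv2.COLOR_RGB2BGR))
E
python3 - <<'E'
from h import *
print(bot.get_obs())
for c in ("scene","top"):
    p=bot.read_camera(c); save(c,p["pixels"]); print(c,np.array(p["T"])[:3].round(3).tolist())
    for t,z in (("inner_cup",.006),("outer_cup",0),("foam_pad",0),("spare_cup",0)):
        for r in bot.tip_of(t,p): print("tip",t,np.round(r["xy"]),round(r["score"],2),onz(p,r["xy"],z).round(3))
        for r in bot.spot_in(t,p): print("spot",t,np.round(r["xy"]),round(r["score"],2))
E
```

```text
{'t': 0.0, 'q': array([-1.2520714 ,  0.477823  ,  0.0222904 ,  1.55646509, -0.01149281,
        1.10932189, -0.08310243]), 'joint_vel': array([-0.00053953,  0.00119435,  0.00037612,  0.00266441,  0.0009046 ,
       -0.00089964, -0.00042266]), 'joint_torque': array([-8.87003662e-04, -5.96474969e+01,  1.60752073e+00, -2.81189096e+01,
        1.24653368e-02,  9.65496758e-03,  1.29191335e-05]), 'eef_pos': array([0.27917475, 0.61389199, 0.23030367]), 'tool_rot': array([-1.38301609e-04,  2.11763796e-01,  9.77320419e-01, -9.34771758e-04]), 'contact_force': array([ 0.0991829 , -0.45249609,  0.43178517]), 'torque': array([-0.01388101,  0.0174828 ,  0.00168958]), 'grasp_force': 0.0, 'gripper_width': 0.9999056818887744}
scene [[0.996, 0.045, -0.082, 0.59], [0.093, -0.56, 0.823, -0.978], [-0.009, -0.827, -0.562, 0.858]]
tip inner_cup [326. 292.] 0.59 [0.528 0.012 0.006]
spot inner_cup [327. 273.] 0.78
tip outer_cup [329. 297.] 0.56 [ 0.537 -0.001  0.   ]
spot outer_cup [327. 297.] 0.56
tip foam_pad [318. 247.] 0.88 [0.489 0.239 0.   ]
tip foam_pad [320. 176.] 0.73 [0.455 0.739 0.   ]
tip foam_pa
[... 301 characters left out ...]
2, 0.233], [0.002, -0.085, -0.996, 1.594]]
tip inner_cup [391. 209.] 0.68 [0.545 0.019 0.006]
spot inner_cup [400. 209.] 0.84
spot inner_cup [310. 230.] 0.67
tip outer_cup [394. 209.] 0.86 [0.546 0.007 0.   ]
spot outer_cup [386. 223.] 0.97
tip foam_pad [260. 270.] 0.95 [0.371 0.388 0.   ]
tip foam_pad [181. 284.] 0.86 [0.334 0.61  0.   ]
tip foam_pad [312. 231.] 0.8 [0.484 0.241 0.   ]
tip foam_pad [140. 239.] 0.8 [0.459 0.731 0.   ]
tip foam_pad [493. 195.] 0.49 [ 0.586 -0.273  0.   ]
spot foam_pad [183. 285.] 0.96
spot foam_pad [308. 231.] 0.78
spot foam_pad [258. 270.] 0.67
spot foam_pad [140. 238.] 0.57
tip spare_cup [494. 192.] 0.7 [ 0.595 -0.277  0.   ]
spot spare_cup [500. 191.] 0.85
```

View pics/top.png

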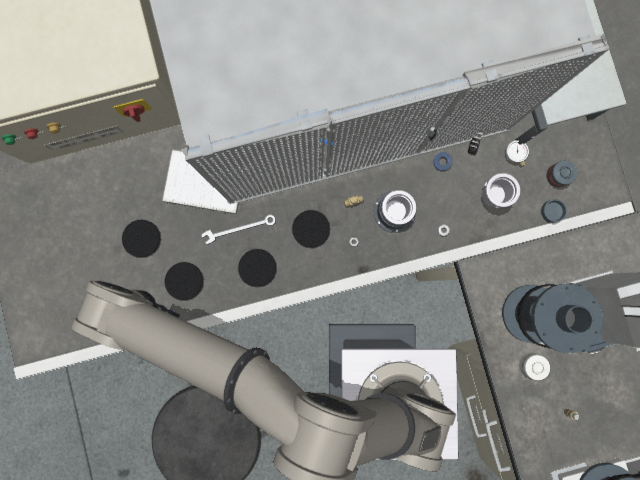

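View pics/scene.png

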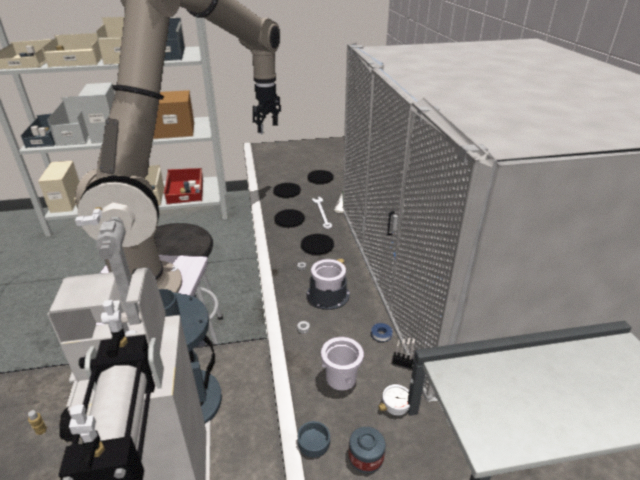

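The top view shows the nested cup at (398,209) in the dark outer cup, and the wrench at (240,228). What could be confused:
- **Cups:** nested (398,209) or spare (501,191). The nested one has the dark flange, so it is the one to move.
- **Pads:** (141,238), (183,281), (258,268) and (311,229). The last has the smallest y (about 0.24), so it is farthest right and is the target.

I'll check both choices in one close crop.

```bash
cat >> h.py <<'E'
def rows(pos,yaw,n=10):
    "tool-frame shift (mm) and turn to bring TCP to pos, tool-y heading yaw (deg), pointing down"
    o=bot.get_obs(); q=np.array(o["tool_rot"]); R0=R.from_quat(q[[1,2,3,0]])
    c,s=np.cos(np.radians(yaw)),np.sin(np.radians(yaw))
    Rt=R.from_matrix(np.array([[s,c,0],[-c,s,0],[0,0,-1]]))
    return (R0.inv()*Rt).as_rotvec().round(3), (R0.inv().apply(np.array(pos)-o["eef_pos"])*1000).round(1)
E
python3 - <<'E'
from h import *
p=bot.read_camera("top"); save("crop",cv2.resize(p["pixels"][160:280,230:430],None,fx=4,fy=4,interpolation=cv2.INTER_CUBIC))
print(onz(p,(311,229.5),.014))
print(rows([.44,.01,.26],0))
E
```

```text
[0.48548702 0.24500664 0.014     ]Traceback (most recent call last):
  File "<stdin>", line 4, in <module>
  File "h.py", line 20, in rows
    Rt=R.from_matrix(np.array([[s,c,0],[-c,s,0],[0,0,-1]]))
  File "scipy/spatial/transform/_rotation.pyx", line 1143, in scipy.spatial.transform._rotation.Rotation.from_matrix
ValueError: Non-positive determinant (left-handed or null coordinate frame) in rotation matrix 0: [[ 0.  1.  0.]
 [-1.  0.  0.]
 [ 0.  0. -1.]].
```

View pics/crop.png

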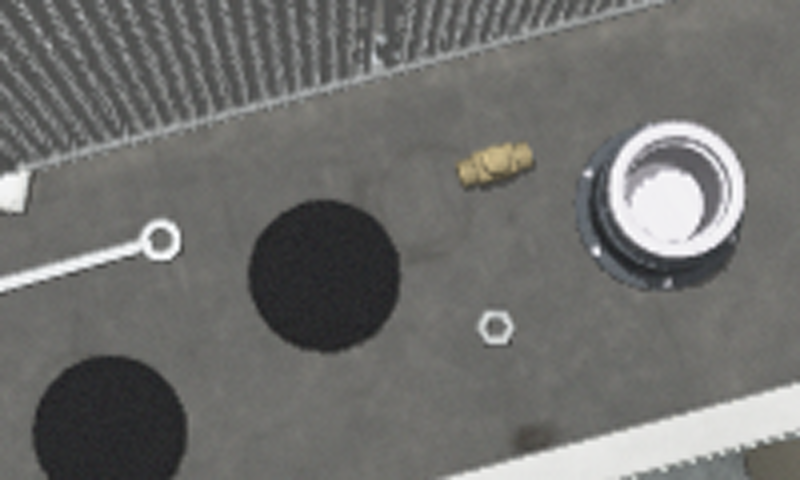

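The crop confirms it. The target pad is at (325,276) and the nested cup with its dark flange is at (677,190).

```bash
sed -i 's/\[\[s,c,0\],\[-c,s,0\]/[[-s,c,0],[c,s,0]/' h.py
python3 - <<'E'
from h import *
p=bot.read_camera("top"); print(onz(p,(399.25,207.5),.091),onz(p,(311.2,229),.014))
o,w=wrist(); print(np.array(w["tool_from_camera"]).round(3).tolist(), np.diag(w["camera_matrix"]))
print(rows([.50,.012,.24],0))
E
```

```text
[0.53697754 0.00738924 0.091     ] [0.486901   0.24444456 0.014     ]
[[-0.0, -0.963, -0.268, 0.07], [1.0, -0.0, 0.001, -0.001], [-0.001, -0.268, 0.963, -0.142], [0.0, 0.0, 0.0, 1.0]] [397.35232968 397.35232968   1.        ]
(array([ 0.   , -0.   ,  1.144]), array([-450.2, -457.1,   -8.7]))
```

jog_arm(
  motion=[
    [0, 0, 0.06, -20, -20, 0, 85],
    [0, 0, 0.16, -60, -60, 0, 85],
    [0, 0, 0.28, -105, -105, 0, 60],
    [0, 0, 0.4, -150, -150, 0, 40],
    [0, 0, 0.52, -195, -195, 0, 40],
    [0, 0, 0.64, -240, -240, 0, 40],
    [0, 0, 0.76, -285, -288, 0, 40],
    [0, 0, 0.88, -330, -335, 0, 40],
    [0, 0, 1.0, -375, -382, 0, 40],
    [0, 0, 1.08, -410, -416, 0, 40],
  ],
)

```text
t: 2.3
eef_pos: [0.4809, 0.0642, 0.2318]
tool_rot: [0.0, 0.685, 0.728, 0.001]
contact_force: [0.2, 0.3, -1.1]
gripper_width: 0.468
grasp_force: 0.0
```

Run:
```python
from h import *
print(bot.get_obs()["eef_pos"],bot.get_obs()["q"].round(2),rows([.50,.010,.22],0))
```

```text
[0.48093952 0.06421185 0.23178796] [-0.68  0.16  0.48  2.02 -0.09  0.97 -0.1 ] (array([ 0.001, -0.001,  0.061]), array([-55.3,  15.7,  11.8]))
```

jog_arm(
  motion=[
    [0, 0, 0.03, -30, 8, 6, 40],
    [0, 0, 0.061, -55, 16, 12, 40],
    [0, 0, 0.061, -55, 16, 12, 40],
    [0, 0, 0.061, -55, 16, 12, 40],
  ],
)

```text
t: 2.8
eef_pos: [0.4998, 0.0131, 0.2194]
tool_rot: [-0.0, 0.706, 0.709, 0.0]
contact_force: [0.7, 0.9, -1.0]
gripper_width: 0.469
grasp_force: 0.0
```

Run:
```python
from h import *
o,p=wrist(); print(o["eef_pos"],o["q"].round(2)); save("w1",p["pixels"])
for t,z in (("inner_cup",.006),("outer_cup",0)):
    for r in bot.tip_of(t,p)+bot.spot_in(t,p): print(t,np.round(r["xy"]),round(r["score"],2),onz(p,r["xy"],z).round(4))
```

```text
[0.49979172 0.01310913 0.2193897 ] [-0.6   0.21  0.52  2.01 -0.13  0.95 -0.01]
inner_cup [356. 209.] 0.78 [0.536  0.0082 0.006 ]
inner_cup [368. 230.] 0.6 [ 0.5479 -0.0124  0.006 ]
outer_cup [335. 168.] 0.86 [0.5162 0.0445 0.    ]
```

View pics/w1.png

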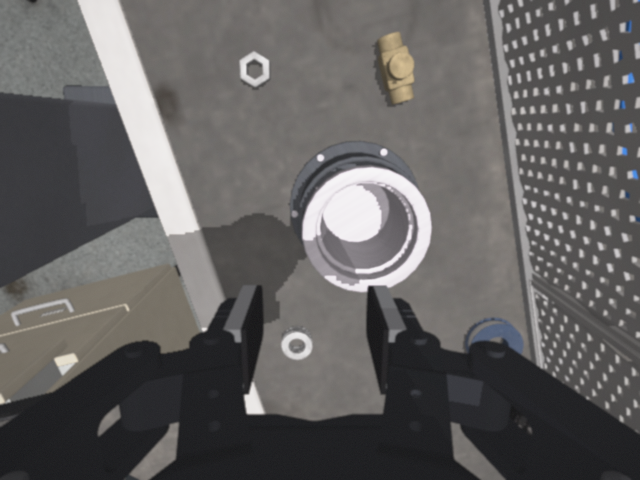

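The wrist view shows the rim of the nested cup spanning columns 302–431 and rows 168–292, with a narrow ledge inside below the band. The far outer-cup flange is at (350,150).

Run:
```python
from h import *
from scipy.optimize import least_squares
o,p=wrist(); im=p["pixels"]; g=cv2.GaussianBlur(cv2.cvtColor(im,cv2.COLOR_RGB2GRAY),(3,3),0).astype(float)
def circ(c,z,r,n=90):
    a=np.linspace(0,2*np.pi,n,endpoint=False); return np.array([proj(p,[c[0]+r*np.cos(t),c[1]+r*np.sin(t),z]) for t in a])
def samp(uv): return cv2.remap(g.astype(np.float32),uv[:,0].astype(np.float32),uv[:,1].astype(np.float32),1)[:,0]
best=max(((samp(circ((x,y),.091,.0445))-samp(circ((x,y),.091,.0475))).clip(-9,60).mean(),x,y) for x in np.arange(.53,.556,.001) for y in np.arange(-.004,.022,.001))
print(best); u=circ(best[1:],.091,.046); print(u.min(0),u.max(0))
c=np.array(best[1:])
for X in ([c[0],c[1],.006],): print(proj(p,X))
print(rows([c[0]-.041,c[1],.13],0), o["eef_pos"])
t=bot.read_camera("top"); v=np.array([proj(t,[c[0]+.046*np.cos(a),c[1]+.046*np.sin(a),.091]) for a in np.linspace(0,6.28,60)]); print("top",v.min(0),v.max(0),proj(t,[*c,.091]))
```

```text
(np.float32(55.66543), np.float64(0.535), np.float64(0.009000000000000001))
[301.5980142  165.96983677] [432.16313191 292.08830893]
[354.95948406 207.69472361]
(array([ 0.   , -0.   ,  0.004]), array([-3.9, -5.9, 89.4])) [0.49983315 0.01310949 0.21944163]
top [381.54705147 191.2879506 ] [415.78124203 225.23662859] [398.65981796 208.23017017]
```

The rim centre from the wrist fit is (0.535, 0.009). The top view and the network's floor point agree within 2 mm. I'll descend onto the near side of the rim, stopping above the inner ledge (z 77).

jog_arm(
  motion=[
    [0, 0, 0.004, -4.5, -5, 30, 40],
    [0, 0, 0.004, -4.5, -5, 70, 40],
    [0, 0, 0.004, -4.5, -5, 100, 40],
    [0, 0, 0.004, -4.5, -5, 118, 40],
    [0, 0, 0.004, -4.5, -5, 130, 40],
    [0, 0, 0.004, -4.5, -5, 137, 40],
    [0, 0, 0.004, -4.5, -5, 140, 40],
    [0, 0, 0.004, -4.5, -5, 140, 40],
  ],
)

```text
t: 4.15
eef_pos: [0.4952, 0.0077, 0.0796]
tool_rot: [0.0, 0.707, 0.707, 0.0]
contact_force: [-0.2, 0.1, -0.4]
gripper_width: 0.466
grasp_force: 0.0
```

Run:
```python
from h import *
o,p=wrist(); print(o["eef_pos"],o["contact_force"]); save("w2",p["pixels"])
```

```text
[0.49522687 0.00774187 0.07960713] [-0.19055992  0.11753624 -0.35087448]
```

View pics/w2.png

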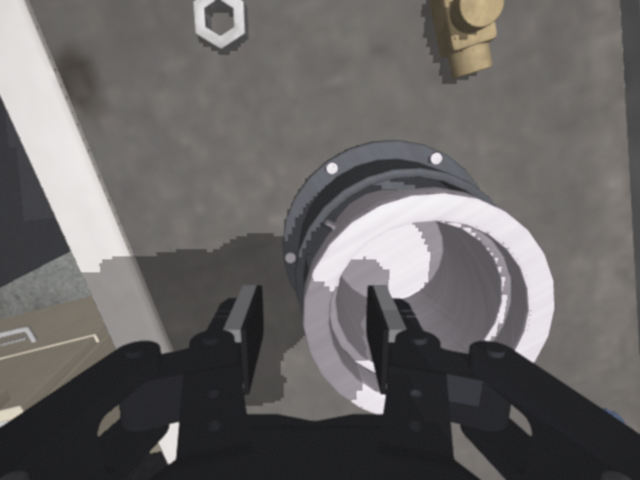

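The rim wall (columns 304–335) lies between the finger tips (262 and 368), with the right finger inside the cup. Closing gently.

jog_arm(
  motion=[
    [0, 0, 0, 0, 0, 0, 25],
    [0, 0, 0, 0, 0, 0, 16],
    [0, 0, 0, 0, 0, 0, 12],
    [0, 0, 0, 0, 0, 0, 8],
    [0, 0, 0, 0, 0, 0, 4],
    [0, 0, 0, 0, 0, 0, 4],
  ],
  grip_force=30,
)

```text
t: 4.95
eef_pos: [0.4953, 0.0078, 0.0795]
tool_rot: [0.0, 0.707, 0.707, 0.0]
contact_force: [-0.3, 1.0, 4.5]
gripper_width: 0.097
grasp_force: 29.0
```

jog_arm(
  motion=[
    [0, 0, 0.02, 0.8, 0, 0, 4],
    [0, 0, 0.05, 2.0, 0.05, 0, 4],
    [0, 0, 0.08, 3.2, 0.13, 0, 4],
    [0, 0, 0.12, 4.8, 0.29, 0, 4],
    [0, 0, 0.16, 6.4, 0.5, 0, 4],
    [0, 0, 0.2, 8.0, 0.8, 0, 4],
  ],
)

```text
t: 5.7
eef_pos: [0.4951, 0.0145, 0.0796]
tool_rot: [-0.0, 0.776, 0.631, -0.001]
contact_force: [-2.8, -3.9, 10.8]
gripper_width: 0.1
grasp_force: 29.9
```

jog_arm(
  motion=[
    [0, 0, 0, 0, 0, -0.4, 4],
    [0, 0, 0, 0, 0, -0.8, 4],
    [0, 0, 0, 0, 0, -0.8, 4],
  ],
)

```text
t: 6.08
eef_pos: [0.4951, 0.0157, 0.0797]
tool_rot: [-0.0, 0.775, 0.633, -0.001]
contact_force: [-0.5, -0.3, -0.6]
gripper_width: 0.102
grasp_force: 28.3
```

jog_arm(
  motion=[
    [0, 0, 0.05, 2.0, 0.05, 0, 4],
    [0, 0, 0.1, 4.0, 0.2, 0, 4],
    [0, 0, 0.16, 6.4, 0.5, 0, 4],
    [0, 0, 0.22, 8.8, 1.0, 0, 4],
    [0, 0, 0.28, 11.1, 1.6, 0, 4],
    [0, 0, 0.34, 13.4, 2.3, 0, 4],
    [0, 0, 0.4, 15.65, 3.2, 0, 4],
    [0, 0, 0.4, 15.65, 3.2, 0, 4],
  ],
)

```text
t: 7.08
eef_pos: [0.5017, 0.0308, 0.0798]
tool_rot: [-0.0, 0.884, 0.467, -0.0]
contact_force: [-0.1, -0.8, -1.7]
gripper_width: 0.095
grasp_force: 28.2
```

jog_arm(
  motion=[
    [0, 0, 0.05, 2.0, 0.05, 0, 4],
    [0, 0, 0.1, 4.0, 0.2, 0, 4],
    [0, 0, 0.16, 6.4, 0.5, 0, 4],
    [0, 0, 0.22, 8.8, 1.0, 0, 4],
    [0, 0, 0.28, 11.1, 1.6, 0, 4],
    [0, 0, 0.34, 13.4, 2.3, 0, 4],
    [0, 0, 0.38, 14.9, 2.9, 0, 4],
    [0, 0, 0.38, 14.9, 2.9, 0, 4],
  ],
)

```text
t: 8.07
eef_pos: [0.5128, 0.0411, 0.0799]
tool_rot: [0.0, 0.957, 0.291, -0.0]
contact_force: [-0.2, 0.5, -1.7]
gripper_width: 0.1
grasp_force: 28.2
```

Run:
```python
from h import *
o,p=wrist(); print(o["eef_pos"],o["contact_force"],o["torque"]); save("w3",p["pixels"])
```

```text
[0.51277787 0.04109541 0.07994714] [-0.17913888  0.46424854 -1.7134439 ] [ 0.05079227  0.00278073 -0.00527773]
```

View pics/w3.png

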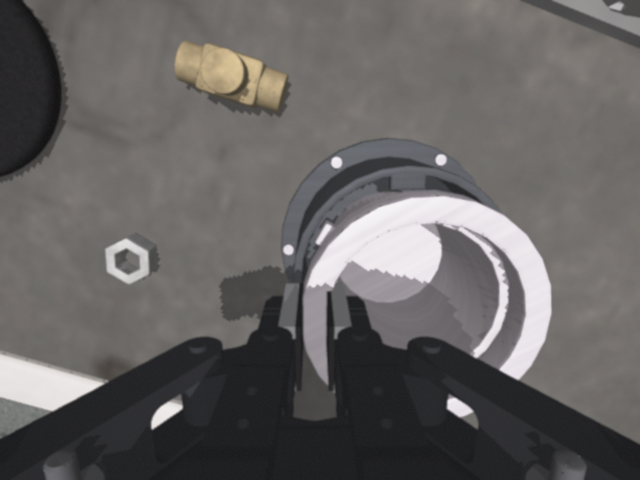

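The rim is pinched between the fingers at (315,330). A bright lug shows at (325,233), in the gap clear of the lip at (410,180). The wrist force is already about the cup's weight (1.7 N), so I'll lift slowly.

jog_arm(
  motion=[
    [0, 0, 0, 0, 0, -1, 4],
    [0, 0, 0, 0, 0, -2, 4],
    [0, 0, 0, 0, 0, -4, 4],
    [0, 0, 0, 0, 0, -6, 4],
    [0, 0, 0, 0, 0, -9, 4],
    [0, 0, 0, 0, 0, -12, 4],
    [0, 0, 0, 0, 0, -12, 4],
  ],
  grip_force=40,
)

```text
t: 9.0
eef_pos: [0.513, 0.0411, 0.0924]
tool_rot: [-0.0, 0.957, 0.291, 0.0]
contact_force: [0.1, -0.1, -1.8]
gripper_width: 0.093
grasp_force: 44.7
```

jog_arm(
  motion=[
    [0, 0, 0, 0, 0, -5, 4],
    [0, 0, 0, 0, 0, -13, 4],
    [0, 0, 0, 0, 0, -22, 4],
    [0, 0, 0, 0, 0, -33, 4],
    [0, 0, 0, 0, 0, -45, 4],
    [0, 0, 0, 0, 0, -58, 4],
    [0, 0, 0, 0, 0, -70, 4],
    [0, 0, 0, 0, 0, -79, 4],
    [0, 0, 0, 0, 0, -84, 4],
    [0, 0, 0, 0, 0, -84, 4],
  ],
)

```text
t: 10.25
eef_pos: [0.5129, 0.0411, 0.1763]
tool_rot: [-0.0, 0.957, 0.291, 0.0]
contact_force: [-0.1, 0.6, -1.6]
gripper_width: 0.092
grasp_force: 44.7
```

Run:
```python
from h import *
o,p=wrist(); save("w4",p["pixels"]); print(o["eef_pos"],o["q"].round(2),o["contact_force"])
q=R.from_quat(np.array(o["tool_rot"])[[1,2,3,0]]); yt=q.as_matrix()[:,1]; print(yt, np.degrees(np.arctan2(yt[1],yt[0])))
yaw=np.degrees(np.arctan2(yt[1],yt[0])); pad=np.array([.4865,.243,.14]); print(rows(pad-.0402*yt,yaw))
s=bot.read_camera("scene"); save("s2",s["pixels"])
for t in ("top",):
    p=bot.read_camera(t)
    for r in bot.tip_of("foam_pad",p)+bot.spot_in("foam_pad",p): print(np.round(r["xy"],1),onz(p,r["xy"],.007).round(3))
```

```text
[0.51286993 0.04109447 0.17629496] [-0.87  0.37  0.83  2.03 -0.35  0.89 -0.83] [-0.0589955   0.63260052 -1.55282864]
[ 5.56285815e-01 -8.30991030e-01 -1.03176277e-05] -56.200675756500644
(array([-0.,  0.,  0.]), array([  90.6, -222.5,   36. ]))
[182.9 282.1] [0.338 0.604 0.007]
[309.4 230.1] [0.484 0.25  0.007]
[260.3 271.9] [0.367 0.387 0.007]
[139.5 237.8] [0.463 0.729 0.007]
[310.4 228.9] [0.488 0.247 0.007]
[182.6 283.8] [0.333 0.605 0.007]
[140.7 236.4] [0.467 0.726 0.007]
[258.5 268.9] [0.375 0.392 0.007]
```

View pics/s2.png

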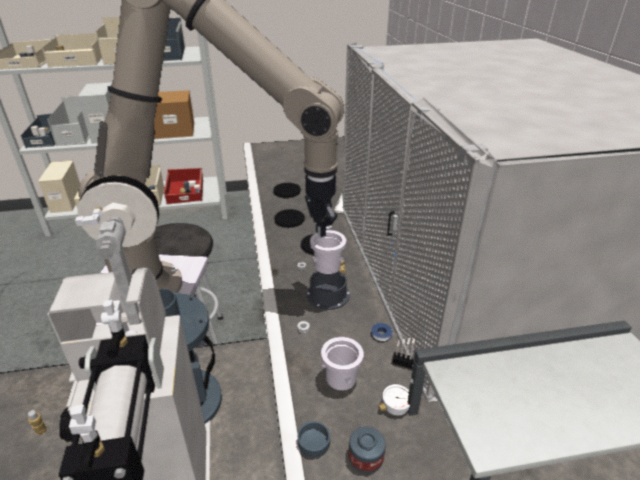

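The scene view shows the freed cup hanging upright at (328,255) above the empty outer cup (328,290). The spare cup at (342,365) is untouched. Carrying the cup to the pad.

jog_arm(
  motion=[
    [0, 0, 0, 4, -10, 0, 4],
    [0, 0, 0, 13, -32, 0, 4],
    [0, 0, 0, 25, -60, 0, 4],
    [0, 0, 0, 38, -92, 0, 4],
    [0, 0, 0, 51, -125, 0, 4],
    [0, 0, 0, 64, -157, 0, 4],
    [0, 0, 0, 76, -186, 0, 4],
    [0, 0, 0, 85, -208, 0, 4],
    [0, 0, 0, 91.5, -223, 0, 4],
    [0, 0, 0, 91.5, -223, 0, 4],
  ],
)

```text
t: 11.75
eef_pos: [0.4643, 0.2785, 0.1759]
tool_rot: [0.0, 0.956, 0.292, -0.0]
contact_force: [-0.5, 0.1, -1.8]
gripper_width: 0.095
grasp_force: 44.7
```

Run:
```python
from h import *
o,p=wrist(); save("w5",p["pixels"]); print(o["eef_pos"],o["q"].round(2),o["contact_force"])
yt=R.from_quat(np.array(o["tool_rot"])[[1,2,3,0]]).as_matrix()[:,1]; c=o["eef_pos"]+.0402*yt; print("cup",c)
for r in bot.tip_of("foam_pad",p)+bot.spot_in("foam_pad",p): print(np.round(r["xy"],1),onz(p,r["xy"],.007).round(3))
a=np.linspace(0,2*np.pi,13)[:-1]; print(np.array([proj(p,[.487+.0535*np.cos(t),.244+.0535*np.sin(t),.014]) for t in a]).round())
```

```text
[0.46432934 0.27851167 0.17587257] [-1.27  0.41  0.79  1.97 -0.36  0.91 -1.27] [-0.48629797  0.06120387 -1.845593  ]
cup [0.48676817 0.24515693 0.17587537]
[363.7 209.3] [0.487 0.248 0.007]
[136.3 219.9] [0.378 0.395 0.007]
[349.6 181.4] [0.499 0.27  0.007]
[132.4 218.6] [0.377 0.398 0.007]
[603.8 320. ] [0.524 0.019 0.007]
[[411. 156.]
 [376. 144.]
 [340. 151.]
 [312. 175.]
 [301. 209.]
 [308. 243.]
 [330. 267.]
 [362. 277.]
 [396. 271.]
 [423. 250.]
 [437. 218.]
 [433. 184.]]
```

View pics/w5.png

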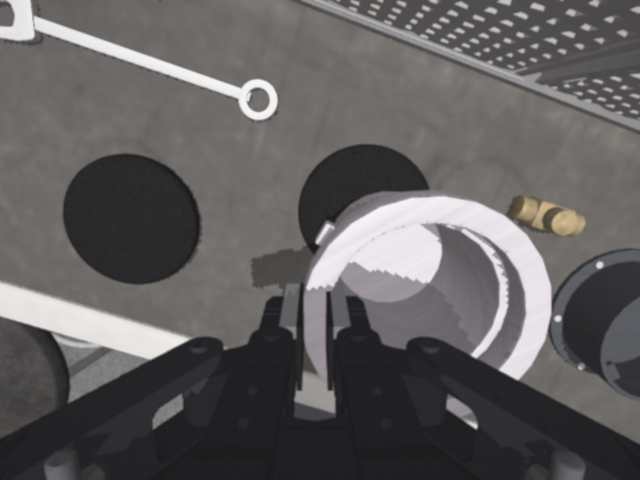

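The pad edge is seen at (299,209) left and (367,144) top, where my estimate predicts it within about 2 mm. The cup is upright above it. Lowering.

jog_arm(
  motion=[
    [0, 0, 0, 0, 0, 8, 4],
    [0, 0, 0, 0, 0, 22, 4],
    [0, 0, 0, 0, 0, 38, 4],
    [0, 0, 0, 0, 0, 54, 4],
    [0, 0, 0, 0, 0, 67, 4],
    [0, 0, 0, 0, 0, 76, 4],
    [0, 0, 0, 0, 0, 82, 4],
    [0, 0, 0, 0, 0, 85, 4],
    [0, 0, 0, 0, 0, 86, 4],
    [0, 0, 0, 0, 0, 86, 4],
  ],
)

```text
t: 13.15
eef_pos: [0.465, 0.2774, 0.0903]
tool_rot: [-0.0, 0.957, 0.291, 0.0]
contact_force: [-0.7, 0.6, -1.5]
gripper_width: 0.093
grasp_force: 44.7
```

jog_arm(
  motion=[
    [0, 0, 0, 0, 0, 0.6, 4],
    [0, 0, 0, 0, 0, 1.2, 4],
    [0, 0, 0, 0, 0, 1.8, 4],
    [0, 0, 0, 0, 0, 1.8, 4],
  ],
)

```text
t: 13.65
eef_pos: [0.4648, 0.2772, 0.0882]
tool_rot: [0.0, 0.957, 0.291, -0.0]
contact_force: [-0.4, 0.4, -1.8]
gripper_width: 0.09
grasp_force: 44.7
```

jog_arm(
  motion=[
    [0, 0, 0, 0, 0, 0.4, 4],
    [0, 0, 0, 0, 0, 0.8, 4],
    [0, 0, 0, 0, 0, 0.8, 4],
  ],
)

```text
t: 14.02
eef_pos: [0.4648, 0.2773, 0.0876]
tool_rot: [-0.0, 0.957, 0.291, 0.0]
contact_force: [0.1, 0.6, -0.6]
gripper_width: 0.094
grasp_force: 44.8
```

Contact is starting (the load fell from 1.8 to 0.6 N).

jog_arm(
  motion=[
    [0, 0, 0, 0, 0, 0.3, 4],
    [0, 0, 0, 0, 0, 0.5, 4],
    [0, 0, 0, 0, 0, 0.5, 4],
  ],
)

```text
t: 14.4
eef_pos: [0.4649, 0.2775, 0.0875]
tool_rot: [-0.0, 0.957, 0.291, 0.0]
contact_force: [-2.4, -0.2, 6.9]
gripper_width: 0.095
grasp_force: 45.4
```

jog_arm(
  motion=[
    [0, 0, 0, 0, 0, -0.3, 10],
    [0, 0, 0, 0, 0, -0.3, 14],
    [0, 0, 0, 0, 0, -0.3, 20],
    [0, 0, 0, 0, 0, -0.3, 30],
    [0, 0, 0, 0, 0, -0.3, 40],
    [0, 0, 0, 0, 0, -0.3, 40],
  ],
  grip_force=20,
)

```text
t: 15.15
eef_pos: [0.4648, 0.2773, 0.0873]
tool_rot: [-0.0, 0.957, 0.291, 0.0]
contact_force: [-0.0, -0.1, 1.0]
gripper_width: 0.466
grasp_force: 0.0
```

jog_arm(
  motion=[
    [0, 0, 0, 0, 0, -5, 40],
    [0, 0, 0, 0, 0, -18, 40],
    [0, 0, 0, 0, 0, -40, 40],
    [0, 0, 0, 0, 0, -65, 40],
    [0, 0, 0, 0, 0, -90, 40],
    [0, 0, 0, 0, 0, -110, 40],
    [0, 0, 0, 0, 0, -120, 40],
    [0, 0, 0, 0, 0, -120, 40],
  ],
)

```text
t: 16.15
eef_pos: [0.4651, 0.2775, 0.208]
tool_rot: [-0.0, 0.957, 0.291, 0.001]
contact_force: [0.4, 0.3, -0.6]
gripper_width: 0.474
grasp_force: 0.0
```

Run:
```python
from h import *
o,p=wrist(); save("w6",p["pixels"]); print(o["eef_pos"],o["contact_force"],o["t"])
for c,r in ((.0535,.014),(.046,.099)):
    u=np.array([proj(p,[.4867+c*np.cos(t),.2445+c*np.sin(t),r]) for t in np.linspace(0,6.28,90)]); print(u.min(0).round(),u.max(0).round())
for r in bot.tip_of("inner_cup",p): print(r["score"],onz(p,r["xy"],.014))
```

```text
[0.46507873 0.27749844 0.20801281] [ 0.40372732  0.2856202  -0.60160924] 16.15
[300. 142.] [424. 265.]
[307. 160.] [447. 296.]
0.9 [0.48539569 0.24325759 0.014     ]
0.66 [0.53343153 0.01945638 0.014     ]
```

View pics/w6.png

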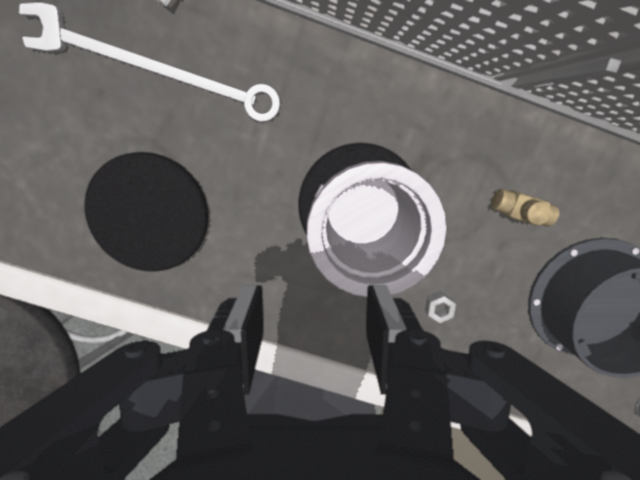

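The cup stands upright on the pad, with its rim at columns 307–446 and rows 162–296, as expected for a cup within about 2 mm of the pad centre. The gripper is clear, so I'm handing in.

```bash
python3 -c "
from station import bot
print(bot.hand_in())"
```

```text
the job is handed in; nothing more can be done
None
```

The inner cup was twisted free by about 56°, lifted straight out and stood upright within about 2 mm of the centre of the rightmost foam pad; the spare cup was left alone, and the job was handed in at about 16 s (no verdict was returned).

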